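# Change the reagent cartridge of a bench reader with a push-push bay

### The job

Change the cartridge in the bench reader: push the spent cartridge down until the catch lets go and it pops up by itself, lift it out and put it in the grey waste bin. Then take the new cartridge of the same size from the metal tray, stand it in the bay and push it down until the catch holds it. Push slowly and only as hard as the catch needs, as the bay is easily damaged, and leave the other things on the tray where they stand.

Things in the scene. Friction and masses are not known exactly. Their poses are not given: they have to be found in the camera images.
- reader: Fixed white cartridge reader, a box 240 x 180 x 135 mm (x, y, z) on the bench; origin at the centre of its underside. Flat top with a flush dark display at +x and, 50 mm from its middle towards -x, an upright cartridge slot.
- bay_mouth (a point): Centre of the slot's mouth, level with the reader's flat top (135 mm up); axes as the reader's. Slot 25 mm (x) by 51 mm (y), 4 mm bevel, thin grey frame. Inside, a sprung lift plate with a push-push catch carries the cartridge. A cartridge standing free has its top about 40 mm above this point; held by the catch, about 19 mm; at the stop, about 7.5 mm.
- plate: Sprung lift plate inside the slot, 20 x 46 mm, under the cartridge; origin 2 mm below its top. The catch changes over only close to the stop (the last 1 to 2 mm); let go, the cartridge then stays held or springs up. Free, held and stop heights shift together by up to 5 mm from run to run: feel for the stop. Getting there takes 4 to 8 N, then it stiffens (12 N per mm); over 25 N on the plate harms it.
- spent_mid (a point): Centre of the spent cartridge, at the start held down by the catch in the bay. White upright block 22 mm (its x) x 48 mm (its y) x 74 mm (its z) with small windows in the broad faces, 0.08 to 0.17 kg, the same either way round; this point is half-way up, 37 mm above its underside.
- fresh_mid (a point): Centre of the new cartridge, same shape and size as the spent one (22 x 48 x 74 mm, x, y, z), standing on the tray with its long side roughly along the tray; point half-way up.
- wide_mid (a point): Centre of another cartridge on the tray which does not fit: 36 mm thick (its x) x 48 x 74 mm, otherwise alike. To be left alone.
- vial_mid (a point): Centre of a small amber vial, 28 mm in diameter, 52 mm tall, standing on the tray. To be left alone.
- tray: Fixed open metal tray 280 x 120 x 12 mm (x, y, z), walls 5 mm, floor 5 mm thick; origin at the centre of its underside on the bench. New cartridge, wide cartridge and vial stand in a row along its x axis, about 85 mm apart, in any order. It stands to the left or to the right of the reader, the bin on the other side.
- bin: Fixed grey open waste bin 180 x 150 x 50 mm (x, y, z), walls and floor 4 mm; origin at the centre of its underside on the bench. The spent cartridge may stand or lie in it.
There are look-alikes about, which are no part of the job. Leave any orange or red look-alike of the part that bears spent_mid alone.

How it is judged:
By the outcome, as a careful person would: the job done as asked, in the order asked, and still so for the second after the job is handed in, with the robot touching nothing.
It also fails if it takes over 72 s, if anything falls off the work surface, if the arm or the gripper's body presses on something with over 40 N, if the wrist force passes 120 N, or if a joint passes its speed limit or range.

### The arm

A 6-joint arm with a two-finger parallel gripper is mounted at the origin on the work surface. World frame = base frame: x ahead of the robot, y to its left, z up, the work surface at z = 0. Lengths are in mm, angles in rad, forces in N, time in s.
With the tool pointing down it reaches from about 275 to 1000 mm from the base axis. Payload 8.4 kg.
Tool frame: the origin (TCP) lies between the finger pads; the fingertips stand r.nose_length ahead of it and the grasp point (between the pads) lies 8 mm behind it (r.nose_length is the distance from the TCP to the fingertips, in mm); y points along the fingers, x is the direction in which the jaws open and shut, and the axes are right-handed (so a half turn about y gives the same grasp; the last joint's range is limited). The gripper opens to 85 mm and grips with 20 to 120 N. Pads are 22 mm wide; open, the fingers measure 114 mm over their backs; the gripper's body (76 mm by 85 mm) begins 54 mm behind the grasp point. The pads swing forward as they close: fully open they stand 13 mm farther back than shut.
Start: joints at [1.198, 0.353, 1.633, -0, 1.155, -0.002], TCP at [226.474, 582.527, 242.281] pointing down, gripper open.
Joint ranges: [-2.63, 2.63], [-0.92, 2.1], [0.06, 2.66], [-1.3, 4.44], [0, 2.69], [-3.02, 3.02]. Speed limits (rad/s): [2.22, 2.22, 2.79, 3.14, 3.14, 3.14].

### API

Orientations are given as [roll, pitch, yaw] about the fixed x, y, z axes, in that order (R = Rz(yaw) Ry(pitch) Rx(roll)).
In Python, from rig import r, cams, order gives the robot as it stands. The module is installed in compiled form; this text tells all that it offers.
- The arm moves only by the shell command python3 -m crank 'ROWS' [FORCE]. ROWS is JSON, a list of rows, each a list of 7 numbers: the turn, a rotation vector about the tool's x, y, z in degrees, then the shift along the tool's x, y, z in cm, then the opening, from -1 (shut) to 1 (fully open). A call has exactly 10 rows; each row shifts and turns the pose as measured when the row begins, along the tool's axes as they then stand; what a row does not reach is not made up. A row lasts 1/12 s, in which the tool goes at most 41.7 mm and 7.16 degrees, less where a joint would pass 70% of its speed; a pose out of reach is approached as far as the arm can. A call with a gripper value outside its range is refused whole. The fingers move at their own pace and stop on an object; FORCE is the grip in N (left out, the last holds). Time passes only in rows, so rows that do not move let the fingers close, or fill a call up. It gives the time, the measured TCP pose, the force and the opening at its end, in the units of the state.
- r.sense(): the state, without advancing time (a new reading comes with each control period).
- cams.grab_frame(name): name is "scene" or "side" or "wrist"; returns the picture (400x640x3 uint8, blue, green, red); there is no depth.
- cams.camera_info(name): a dict with "intrinsics" (3x3 intrinsics, pixels), "k1" (the pictures are not rectified: a ray, as slopes to the right and down, at radius r is drawn at 1 + k1 r^2 times it, then the intrinsics apply), "view" (4x4, takes a point from world to camera coordinates); the wrist camera has in their place "hand_eye" (4x4, takes a point from camera to tool coordinates, whose origin is the TCP and whose axes are the tool frame's). Camera axes: x right, y up, looking along -z (the intrinsics and any distortion apply to the point x, -y, -z); pixel columns grow to the right and rows downward; lengths in mm; the calibration is good to about 2 mm. A picture is of the moment at which its call begins: read the wrist's pose just before it. camera_info takes no time and is no camera call.
- order.sign_off(): hands the job in, once; it reports no verdict.
The state is a dict: "clock": time; "qpos": joint angles; "qvel": joint speeds; "joint_efforts": joint torques, N m; "eef_pos": TCP position; "tcp_rot": TCP orientation; "contact_force": force on the tool from outside, world axes, zero at the start; "wrist_torque": the same for the moment, N m; "opening": opening from 0.0 (shut) to 1.0 (fully open).
Only numpy, scipy, OpenCV 4.12 (cv2) and the standard library are available. Lean on these libraries where they do the work, as an engineer would, in place of code of your own. Each camera call takes 0.05 s, during which the arm holds its last target.

## Working session

There is one attempt and no reset: what is moved stays moved. The work goes in short steps, Python scripts to look and compute and a shell command to move; the robot and the scene stay as the last step left them, time stands still between calls to the robot, and variables do not carry over. Pictures are saved under pics/ and viewed, and the job is handed in when it is done.

```bash
mkdir -p pics; ls
python3 - <<'E'
from rig import r,cams,order
import cv2
s=r.sense();print(s,r.nose_length)
for n in("scene","side","wrist"):
    i=cams.camera_info(n);print(n,i)
    cv2.imwrite(f"pics/{n}0.png",cams.grab_frame(n))
E
```

```text
pics
{'clock': 0.0, 'qpos': array([ 1.19759841e+00,  3.53642213e-01,  1.63413241e+00, -1.90331555e-05,
        1.15518198e+00, -2.44033823e-03]), 'qvel': array([ 0.00090559, -0.00133042,  0.0007281 ,  0.00225953,  0.00053919,
        0.00240545]), 'joint_efforts': array([ 6.38369293e-04, -6.05244970e+01, -3.42074203e+01, -8.59593570e-05,
        9.21026309e-03,  2.56437687e-06]), 'eef_pos': array([226.31451588, 582.09958051, 241.56610682]), 'tcp_rot': array([-1.57081040e+00,  1.36398879e-03,  1.20004644e+00]), 'contact_force': array([-0.20179702,  0.01002579, -0.3387963 ]), 'wrist_torque': array([-0.02803133, -0.01334322,  0.00064787]), 'opening': 1.0014887015481189} 11.0
scene {'intrinsics': array([[406.64305131,   0.        , 313.74189348],
       [  0.        , 406.64305131, 209.57907999],
       [  0.        ,   0.        ,   1.        ]]), 'k1': -0.029420392842839857, 'view': array([[-9.45048349e-02,  9.95424382e-01,  1.41115858e-02,
         5.74954509e+01],
       [-8.19666928e-01, -8.58476893e-02,  5.66371169e-01,
         3.68447759e+02],
       [ 5.64991118e-01,  4.19580137
[... 546 characters left out ...]
0171006e-01,  6.30269326e-01,
        -7.10727947e+02],
       [ 0.00000000e+00,  0.00000000e+00,  0.00000000e+00,
         1.00000000e+00]])}
wrist {'intrinsics': array([[353.94092164,   0.        , 321.14372596],
       [  0.        , 353.94092164, 199.54801804],
       [  0.        ,   0.        ,   1.        ]]), 'k1': -0.06852941631670996, 'hand_eye': array([[ 9.99999700e-01, -7.26848062e-04,  2.66917342e-04,
         1.00743880e+00],
       [ 4.58059418e-04,  2.77384018e-01, -9.60759021e-01,
        -1.30701261e+02],
       [ 6.24287227e-04,  9.60758855e-01,  2.77384268e-01,
         7.17826148e+01],
       [ 0.00000000e+00,  0.00000000e+00,  0.00000000e+00,
         1.00000000e+00]])}
```

View pics/scene0.png

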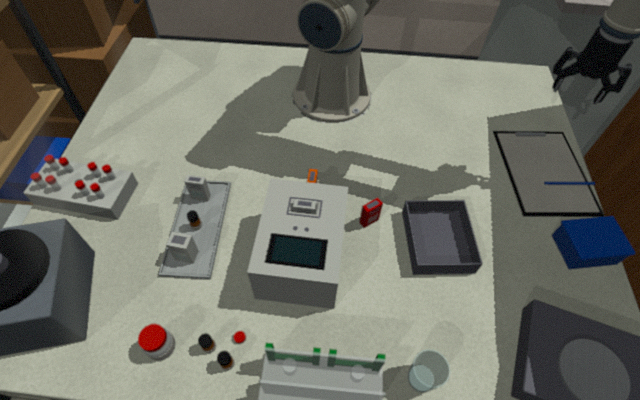

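View pics/side0.png

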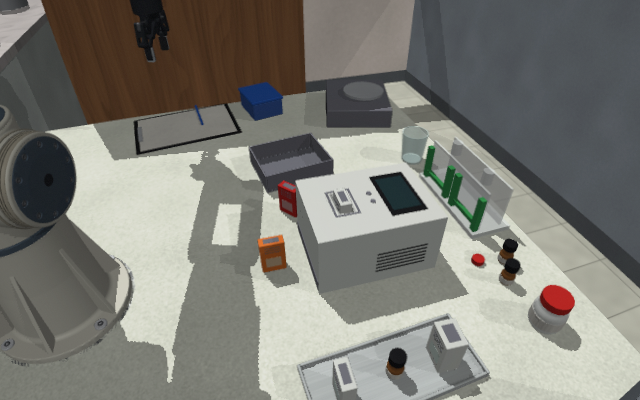

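View pics/wrist0.png

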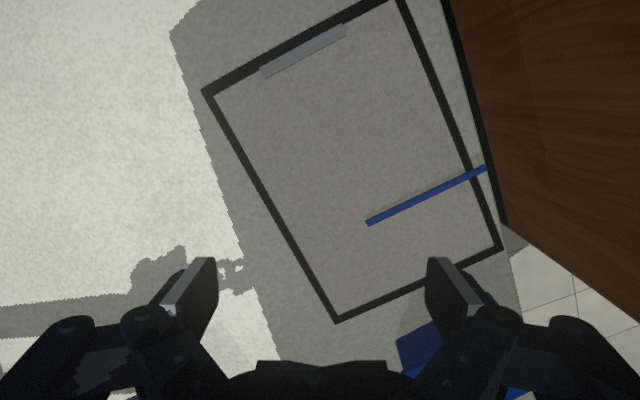

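Scene: reader in the middle (slot at about (304,206)), tray to the robot's right (~(195,228)), bin on its left (440,237). Red (371,212) and orange (312,175) look-alikes stand next to the reader.

```bash
cat > h.py <<'E'
import numpy as np,cv2
from rig import r,cams,order
from scipy.spatial.transform import Rotation as Ro
def pose(s=None):
    s=s or r.sense(); T=np.eye(4);T[:3,:3]=Ro.from_euler('xyz',s['tcp_rot']).as_matrix();T[:3,3]=s['eef_pos'];return T
def c2w(n,T=None):
    i=cams.camera_info(n)
    return np.linalg.inv(i['view']) if n!='wrist' else (T if T is not None else pose())@i['hand_eye']
def und(n,uv):
    i=cams.camera_info(n);K=i['intrinsics'];k=i['k1']
    d=(np.atleast_2d(uv)-[K[0,2],K[1,2]])/[K[0,0],K[1,1]]
    x=d.copy()
    for _ in range(20): x=d/(1+k*(x**2).sum(1,keepdims=True))
    return x
def ray(n,uv,T=None):
    x=und(n,uv);M=c2w(n,T)
    d=np.c_[x[:,0],-x[:,1],-np.ones(len(x))]@M[:3,:3].T
    return M[:3,3],d
def onz(n,uv,z,T=None):
    o,d=ray(n,uv,T);return o+d*((z-o[2])/d[:,2])[:,None]
def proj(n,P,T=None):
    i=cams.camera_info(n);K=i['intrinsics'];M=np.linalg.inv(c2w(n,T))
    p=np.atleast_2d(P)@M[:3,:3].T+M[:3,3]
    x=np.c_[p[:,0],-p[:,1]]/-p[:,2:3];x=x*(1+i['k1']*(x**2).sum(1,keepdims=True))
    return x*K[0,0]+[K[0,2],K[1,2]]
def crop(img,x0,y0,x1,y1,f,name):
    cv2.imwrite('pics/'+name,cv2.resize(img[y0:y1,x0:x1],None,fx=f,fy=f,interpolation=cv2.INTER_CUBIC))
E
python3 - <<'E'
from h import *
a=cv2.imread('pics/scene0.png');crop(a,150,160,350,300,4,'sc1.png')
a=cv2.imread('pics/side0.png');crop(a,290,160,490,300,4,'sd1.png');crop(a,290,280,490,400,4,'sd2.png')
E
```

```text
(no output)
```

View pics/sc1.png

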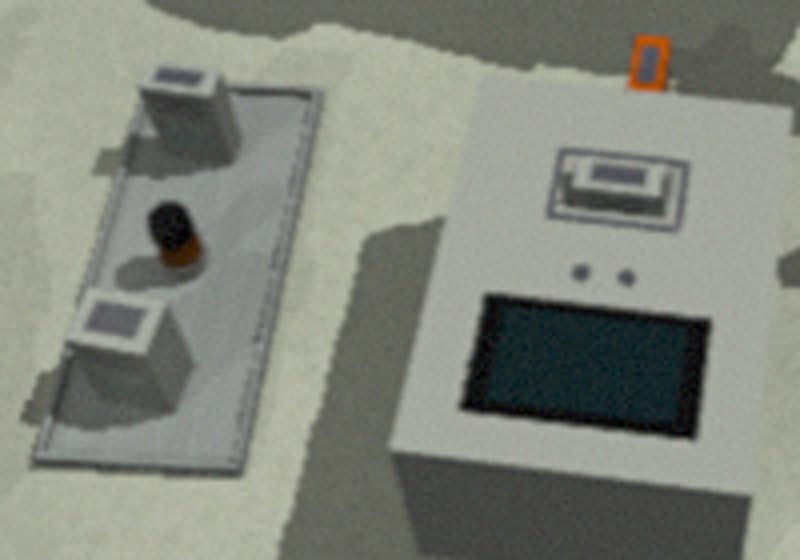

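View pics/sd1.png

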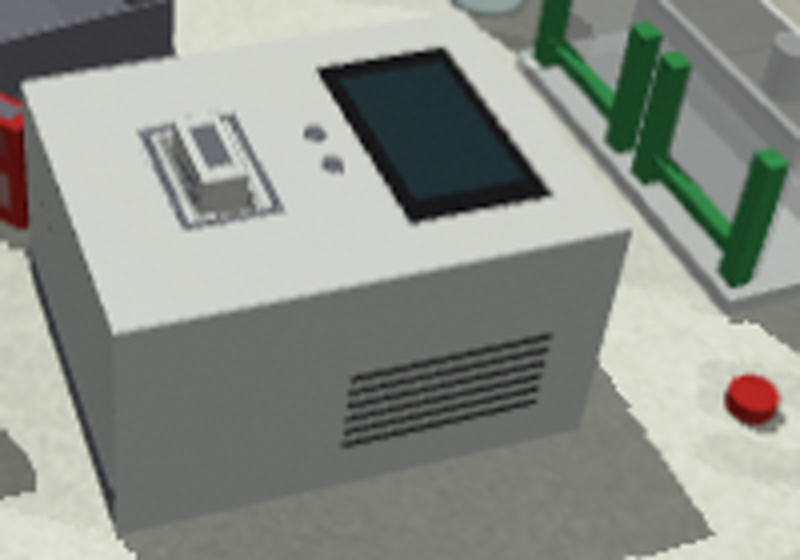

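View pics/sd2.png

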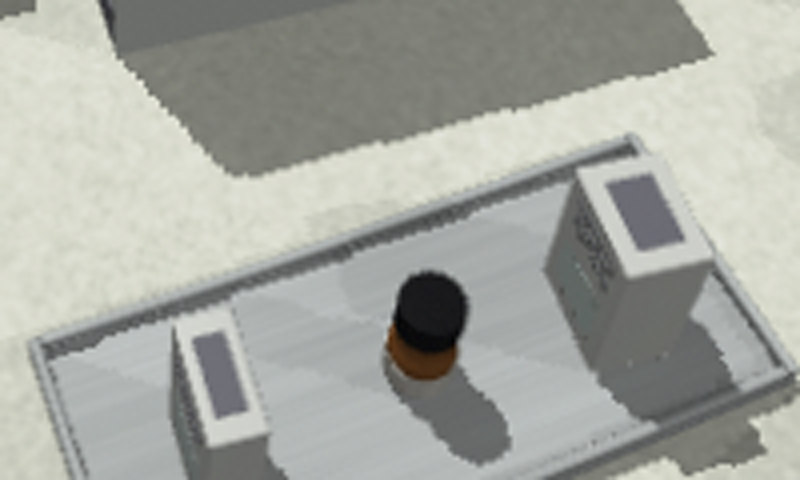

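Candidates for the new cartridge: thin white on the tray (195,184), wide white on the tray (179,246), spent in slot (304,205), orange (312,176), red (371,212). I'll measure the tops of both tray cartridges and the slot.

Run:
```python
from h import *
def S(pts,o): return np.array(pts,float)/4+o-0.375
s=np.array([150,160]);d=np.array([290,160]);d2=np.array([290,280])
def rep(nm,P):
    print(nm,P.mean(0).round(1),'edges',np.linalg.norm(P-np.roll(P,-1,0),axis=1).round(1),
     'ang',np.degrees(np.arctan2(*(np.roll(P,-1,0)-P)[:,[1,0]].T)).round(1))
rep('thin sc',onz('scene',S([(148,68),(222,72),(215,99),(140,92)],s),79))
rep('wide sc',onz('scene',S([(87,290),(166,295),(150,350),(67,342)],s),79))
rep('thin sd',onz('side',S([(174,318),(230,308),(268,435),(207,447)],d2),79))
rep('wide sd',onz('side',S([(577,168),(658,155),(713,260),(627,278)],d2),79))
rep('frame sc',onz('scene',S([(560,149),(690,162),(683,230),(548,216)],s),135))
rep('frame sd',onz('side',S([(140,131),(234,112),(283,212),(188,229)],d),135))
rep('top sc',onz('scene',S([(483,76),(792,106),(750,495),(392,452)],s),135))
rep('top sd',onz('side',S([(22,83),(445,14),(631,232),(113,333)],d),135))
rep('spent sc',onz('scene',S([(573,156),(672,166),(668,196),(566,186)],s),154))
rep('spent sd',onz('side',S([(176,120),(214,113),(250,178),(207,187)],d),154))
rep('tray sc',onz('scene',S([(138,85),(324,92),(243,474),(34,464)],s),12))
```

```text
thin sc [ 448.6 -310.4   79. ] edges [46.5 21.2 47.1 19. ] ang [  92.1    2.6  -90.7 -179.2]
wide sc [ 616.8 -302.3   79. ] edges [45.3 35.5 47.  33.9] ang [ 91.8   0.8 -90.2 177.9]
thin sd [ 443.  -312.8   79. ] edges [20.3 47.3 20.9 47.4] ang [ -6.9 -94.4 173.3  84.9]
wide sd [ 615.2 -303.6   79. ] edges [33.3 46.2 34.1 47.3] ang [ -8.6 -95.7 173.3  83.2]
frame sc [538.4 -28.5 135. ] edges [72.8 45.4 73.5 45.3] ang [ 89.   -0.  -91.1 179.1]
frame sd [539.3 -27.7 135. ] edges [48.  75.6 44.5 73. ] ang [  0.3 -93.3 177.1  89.3]
top sc [589.6 -30.6 135. ] edges [177.9 241.1 176.9 239.2] ang [ 89.   -2.1 -91.6 178.1]
top sd [585.4 -30.6 135. ] edges [228.2 181.  238.1 178.6] ang [ -2.2 -89.  177.3  87.8]
spent sc [543.2 -28.2 154. ] edges [53.8 19.8 54.7 20.1] ang [ 88.9  -1.1 -90.8 176.4]
spent sd [536.4 -35.5 154. ] edges [18.5 49.  20.2 49.4] ang [ -1.1 -90.7 180.   87.4]
tray sc [ 537.5 -298.1   12. ] edges [125.  277.3 120.7 276.8] ang [  93.3    2.5  -87.  -176.6]
```

Chosen: the thin one, centre ≈(446,-311), ~21×47 mm; the other measures ~35×47, so it is the wide one. Now I'll move towards the slot while turning and shutting the gripper.

```bash
python3 -m crank '[[0,7,0,-2.3,0,-2.6,-1],[0,7,0,-2.0,0,-2.9,-1],[0,7,0,-1.6,0,-3.1,-1],[0,7,0,-1.2,0,-3.3,-1],[0,7,0,-0.8,0,-3.4,-1],[0,7,0,-0.4,0,-3.5,-1],[0,7,0,0,0,-3.5,-1],[0,7,0,0.4,0,-3.5,-1],[0,7,0,0.9,0,-3.4,-1],[0,7,0,1.3,0,-3.3,-1]]' 30
```

```text
clock: 0.98
eef_pos: [384.2, 260.1, 238.8]
tcp_rot: [-1.571, 0.002, -0.046]
contact_force: [1.4, 1.4, 0.0]
opening: 0.001
```

```bash
python3 -m crank '[[0,0,0,1.9,0,-3.1,-1],[0,0,0,1.9,0,-3.1,-1],[0,0,0,1.9,0,-3.1,-1],[0,0,0,1.9,0,-3.1,-1],[0,0,0,1.9,0,-3.1,-1],[0,0,0,1.9,0,-3.1,-1],[0,0,0,1.9,0,-3.1,-1],[0,0,0,1.9,0,-3.1,-1],[0,-0.5,0,1.9,0,-3.1,-1],[0,-0.5,0,0,0,0,-1]]'
python3 - <<'E'
from h import *
T=pose();np.save('T1.npy',T);a=cams.grab_frame('wrist');cv2.imwrite('pics/w1.png',a)
print(r.sense())
E
```

```text
clock: 1.82
eef_pos: [545.6, -49.5, 238.8]
tcp_rot: [-1.572, -0.001, -0.041]
contact_force: [-1.0, 0.8, 0.1]
opening: -0.001
{'clock': 1.8667, 'qpos': array([-8.95672717e-02,  2.35475417e-01,  1.80597662e+00, -5.38100785e-04,
        1.10126689e+00, -4.80580171e-02]), 'qvel': array([ 0.05710972, -0.02562109,  0.04671008,  0.02031021,  0.01106331,
        0.06005591]), 'joint_efforts': array([ -1.47239942, -50.41161418, -34.1332984 ,  -0.21892542,
        -0.14989423,  -0.32307423]), 'eef_pos': array([544.12498952, -47.52031061, 238.4327175 ]), 'tcp_rot': array([-1.57122126e+00,  1.14807489e-03, -4.12657556e-02]), 'contact_force': array([ 0.46217274, -0.11369525,  0.02111233]), 'wrist_torque': array([0.01748371, 0.02222524, 0.00209999]), 'opening': 0.0024748754365766937}
```

View pics/w1.png

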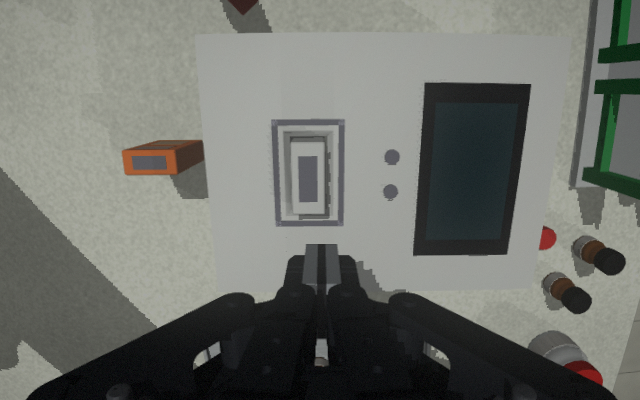

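The wrist view shows the slot frame (272–344,120–226), the white spent cartridge in it (291–327,137–214), and the shut fingers at (322,245).

Run:
```python
from h import *
T=np.load('T1.npy');a=cv2.imread('pics/w1.png');crop(a,260,105,360,255,4,'w1c.png')
print(onz('wrist',[(272,121),(344,120),(344,225),(276,226)],135,T).mean(0).round(1))
print(onz('wrist',[(291,137),(327,137),(327,214),(295,214)],154,T).mean(0).round(1))
P=onz('wrist',[(199,33),(565,37),(543,290),(215,291)],135,T);print(P.round(1), P.mean(0))
```

```text
[537.3 -28.  135. ]
[538.8 -24.9 154. ]
[[ 473.6   64.9  135. ]
 [ 704.6   56.   135. ]
 [ 713.3 -125.4  135. ]
 [ 461.9 -114.1  135. ]] [588.36131923 -29.65590581 135.        ]
```

View pics/w1c.png

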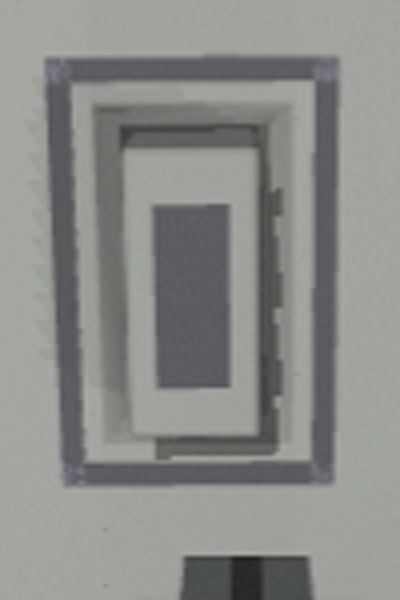

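```bash
python3 -m crank '[[0,0,0,-0.3,0,1,-1],[0,0,0,-0.3,0.5,0.6,-1],[0,0,0,-0.1,1,0.3,-1],[0,0,0,0,1,0,-1],[0,0,0,0,1,0,-1],[0,0,0,0,1,0,-1],[0,0,0,0,0.5,0,-1],[0,0,0,0,0,0,-1],[0,0,0,0,0,0,-1],[0,0,0,0,0,0,-1]]'; python3 -c "
from h import *;s=r.sense();print(s['eef_pos'],s['contact_force'])"
```

```text
clock: 2.7
eef_pos: [532.6, -20.7, 180.6]
tcp_rot: [-1.57, 0.007, -0.037]
contact_force: [-0.6, -0.2, 0.7]
opening: -0.001
[532.55502572 -20.69476127 180.64877727] [-0.58173309 -0.22960769  0.720079  ]
```

```bash
python3 -m crank '[[0,0,0,0.3,0.1,-0.4,-1],[0,0,0,0.3,0.1,-0.3,-1],[0,0,0,0,0.1,0,-1],[0,0,0,0,0.1,0,-1],[0,0,0,0,0.1,0,-1],[0,0,0,0,0.1,0,-1],[0,0,0,0,0.1,0,-1],[0,0,0,0,0.1,0,-1],[0,0,0,0,0.1,0,-1],[0,0,0,0,0,0,-1]]'
```

```text
clock: 3.53
eef_pos: [540.4, -29.7, 172.5]
tcp_rot: [-1.57, 0.004, -0.038]
contact_force: [-0.9, 0.3, -0.1]
opening: -0.001
```

```bash
python3 -m crank '[[0,0,0,-0.2,0.1,0.1,-1],[0,0,0,0,0.1,0,-1],[0,0,0,0,0.1,0,-1],[0,0,0,0,0.1,0,-1],[0,0,0,0,0.1,0,-1],[0,0,0,0,0.1,0,-1],[0,0,0,0,0.1,0,-1],[0,0,0,0,0.1,0,-1],[0,0,0,0,0,0,-1],[0,0,0,0,0,0,-1]]'
```

```text
clock: 4.37
eef_pos: [538.1, -28.2, 163.5]
tcp_rot: [-1.57, 0.004, -0.038]
contact_force: [-0.2, -0.5, -0.2]
opening: -0.001
```

```bash
python3 -m crank '[[0,0,0,0,0.1,0,-1],[0,0,0,0,0.1,0,-1],[0,0,0,0,0.1,0,-1],[0,0,0,0,0.1,0,-1],[0,0,0,0,0.1,0,-1],[0,0,0,0,0,0,-1],[0,0,0,0,0,0,-1],[0,0,0,0,0,0,-1],[0,0,0,0,0,0,-1],[0,0,0,0,0,0,-1]]'
```

```text
clock: 5.2
eef_pos: [539.2, -28.3, 159.7]
tcp_rot: [-1.57, 0.001, -0.038]
contact_force: [-0.9, -0.4, 4.6]
opening: 0.001
```

```bash
python3 -m crank '[[0,0,0,-0.1,0.1,0,-1],[0,0,0,0,0.1,0,-1],[0,0,0,0,0.1,0,-1],[0,0,0,0,0.1,0,-1],[0,0,0,0,0.1,0,-1],[0,0,0,0,0.1,0,-1],[0,0,0,0,0.1,0,-1],[0,0,0,0,0,0,-1],[0,0,0,0,0,0,-1],[0,0,0,0,0,0,-1]]'
```

```text
clock: 6.03
eef_pos: [538.5, -28.3, 152.2]
tcp_rot: [-1.57, 0.0, -0.038]
contact_force: [-0.6, 0.2, 5.1]
opening: -0.003
```

```bash
python3 -m crank '[[0,0,0,0,0.08,0,-1],[0,0,0,0,0.08,0,-1],[0,0,0,0,0,0,-1],[0,0,0,0,0,0,-1],[0,0,0,0,0,0,-1],[0,0,0,0,0,0,-1],[0,0,0,0,0,0,-1],[0,0,0,0,0,0,-1],[0,0,0,0,0,0,-1],[0,0,0,0,0,0,-1]]'
```

```text
clock: 6.87
eef_pos: [538.7, -28.3, 150.0]
tcp_rot: [-1.57, 0.0, -0.038]
contact_force: [-0.9, -0.0, 5.1]
opening: -0.001
```

```bash
python3 -m crank '[[0,0,0,0,0.07,0,-1],[0,0,0,0,0,0,-1],[0,0,0,0,0,0,-1],[0,0,0,0,0,0,-1],[0,0,0,0,0.05,0,-1],[0,0,0,0,0,0,-1],[0,0,0,0,0,0,-1],[0,0,0,0,0,0,-1],[0,0,0,0,0,0,-1],[0,0,0,0,0,0,-1]]'
```

```text
clock: 7.7
eef_pos: [539.1, -28.3, 149.1]
tcp_rot: [-1.57, -0.0, -0.038]
contact_force: [-1.1, -0.1, 6.2]
opening: 0.002
```

```bash
python3 -m crank '[[0,0,0,0,0.06,0,-1],[0,0,0,0,0,0,-1],[0,0,0,0,0,0,-1],[0,0,0,0,0,0,-1],[0,0,0,0,0,0,-1],[0,0,0,0,0,0,-1],[0,0,0,0,0,0,-1],[0,0,0,0,0,0,-1],[0,0,0,0,0,0,-1],[0,0,0,0,0,0,-1]]'
```

```text
clock: 8.53
eef_pos: [539.3, -28.3, 148.9]
tcp_rot: [-1.57, -0.0, -0.038]
contact_force: [-0.0, 1.4, 5.7]
opening: -0.003
```

```bash
python3 -m crank '[[0,0,0,-0.1,0.1,0,-1],[0,0,0,0,0.05,0,-1],[0,0,0,0,0,0,-1],[0,0,0,0,0,0,-1],[0,0,0,0,0,0,-1],[0,0,0,0,0,0,-1],[0,0,0,0,0,0,-1],[0,0,0,0,0,0,-1],[0,0,0,0,0,0,-1],[0,0,0,0,0,0,-1]]'
```

```text
clock: 9.37
eef_pos: [539.6, -28.3, 149.1]
tcp_rot: [-1.57, -0.003, -0.038]
contact_force: [-1.1, 0.1, 5.4]
opening: -0.001
```

```bash
python3 -m crank '[[0,0,0,-0.1,0,0,-1],[0,0,0,0,0,0,-1],[0,0,0,0,0,0,-1],[0,0,0,0,0,0,-1],[0,0,0,0,0,0,-1],[0,0,0,0,0,0,-1],[0,0,0,0,0.03,0,-1],[0,0,0,0,0.06,0,-1],[0,0,0,0,0.06,0,-1],[0,0,0,0,0.06,0,-1]]'
```

```text
clock: 10.2
eef_pos: [539.8, -28.3, 148.4]
tcp_rot: [-1.57, -0.006, -0.038]
contact_force: [-3.0, 0.6, 13.3]
opening: -0.0
```

13 N and stiffening: that is the stop. Backing off to see whether it pops up.

```bash
python3 -m crank '[[0,0,0,0,-0.2,0,-1],[0,0,0,0,-0.3,0,-1],[0,0,0,0,-0.5,0,-1],[0,0,0,0,-1,0,-1],[0,0,0,0,-1,0,-1],[0,0,0,0,-1,0,-1],[0,0,0,-0.1,-1,0,-1],[0,0,0,0,-1,0,-1],[0,0,0,0,-1,0,-1],[0,0,0,0,0,0,-1]]'
python3 - <<'E'
from h import *
cv2.imwrite('pics/sd3.png',0);a=cams.grab_frame('side');crop(a,300,140,460,260,5,'sd3.png')
E
```

```text
clock: 11.03
eef_pos: [537.6, -28.3, 224.7]
tcp_rot: [-1.57, -0.004, -0.038]
contact_force: [0.2, 1.6, -0.1]
opening: -0.003[ WARN:0@0.475] global loadsave.cpp:1063 imwrite_ Unsupported depth image for selected encoder is fallbacked to CV_8U.
```

View pics/sd3.png

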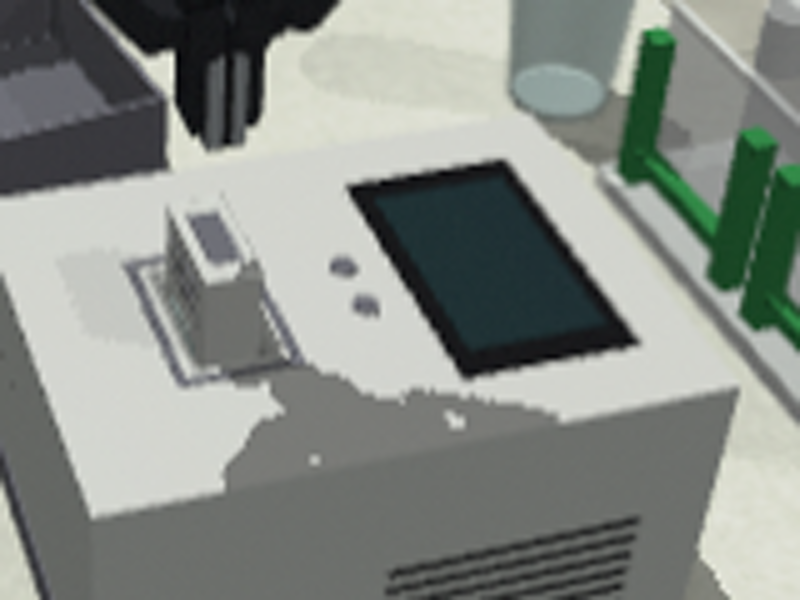

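It has popped up by itself: cartridge tall in the slot at (215,280) in the crop. Opening and descending to grip it.

```bash
python3 -m crank '[[0,0,0,0,0,0,1],[0,0,0,0,0,0,1],[0,0,0,0,0,0,1],[0,0,0,0,1,0,1],[0,0,0,0,1.2,0,1],[0,0,0,0,1.2,0,1],[0,0,0,0,1.2,0,1],[0,0,0,0,1,0,1],[0,0,0,0,0.5,0,1],[0,0,0,0,0,0,1]]'
python3 - <<'E'
from h import *
T=pose();print(T[:3,3]);np.save('T2.npy',T);a=cams.grab_frame('wrist');cv2.imwrite('pics/w2.png',a)
E
```

```text
clock: 11.92
eef_pos: [534.7, -28.1, 153.7]
tcp_rot: [-1.57, 0.002, -0.038]
contact_force: [-0.3, -0.5, -0.3]
opening: 0.995
[534.74020624 -28.09325548 153.70691697]
```

View pics/w2.png

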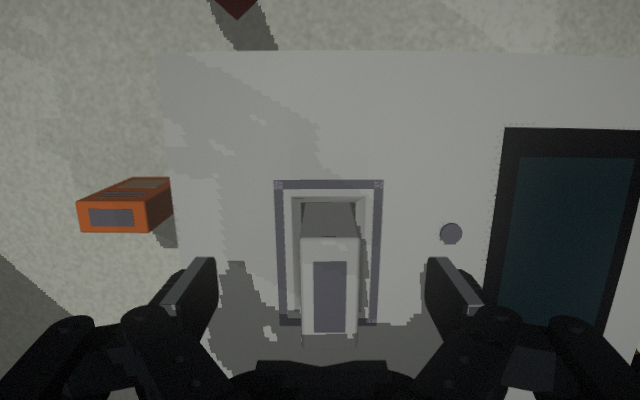

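Cartridge top (302–360, 238–335) is between the jaws (216 and 427), a few mm to the right; centring and gripping.

```bash
python3 -m crank '[[0,0,0,0.35,0,0,1],[0,0,0,0.05,0,0,-1],[0,0,0,0,0,0,-1],[0,0,0,0,0,0,-1],[0,0,0,0,0,0,-1],[0,0,0,0,0,0,-1],[0,0,0,0,0,0,-1],[0,0,0,0,0,0,-1],[0,0,0,0,0,0,-1],[0,0,0,0,0,0,-1]]' 50
```

```text
clock: 12.8
eef_pos: [540.1, -28.3, 156.6]
tcp_rot: [-1.57, -0.0, -0.038]
contact_force: [-0.9, 0.0, -0.4]
opening: 0.246
```

Run:
```python
from h import *
a=cv2.imread('pics/scene0.png');crop(a,350,180,490,290,5,'bin.png')
```

```text
(no output)
```

View pics/bin.png

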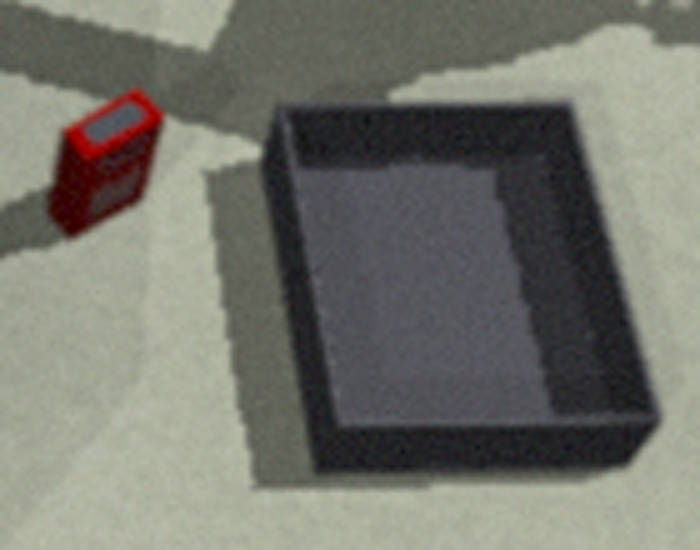

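```bash
python3 - <<'E'
from h import *
P=onz('scene',np.array([(275,105),(573,103),(658,418),(318,428)])/5+[350,180]-0.4,50);print(P.round(),P.mean(0).round())
P=onz('scene',np.array([(65,130),(135,92),(162,112),(90,158)])/5+[350,180]-0.4,74);print('red',P.round(),P.mean(0).round())
E
python3 -m crank '[[0,0,0,0,-0.3,0,-1],[0,0,0,0,-0.5,0,-1],[0,0,0,0,-1,0,-1],[0,0,0,0,-1,0,-1],[0,0,0,0,-1,0,-1],[0,0,0,0,-1,0,-1],[0,0,0,0,-1,0,-1],[0,0,0,0,-1,0,-1],[0,0,0,0,-1,0,-1],[0,0,0,0,-0.5,0,-1]]'
```

```text
[[435. 210.  50.]
 [418. 359.  50.]
 [592. 378.  50.]
 [613. 223.  50.]] [514. 292.  50.]
red [[478. 104.  74.]
 [452. 137.  74.]
 [463. 150.  74.]
 [493. 116.  74.]] [472. 127.  74.]
clock: 13.63
eef_pos: [540.7, -28.4, 249.3]
tcp_rot: [-1.57, -0.003, -0.038]
contact_force: [-0.5, -0.3, -0.6]
opening: 0.247
```

```bash
python3 -m crank '[[0,0,0,-0.2,0,2,-1],[0,0,0,-0.4,0,3.4,-1],[0,0,0,-0.4,0,3.4,-1],[0,0,0,-0.4,0,3.4,-1],[0,0,0,-0.4,0,3.4,-1],[0,0,0,-0.4,0,3.4,-1],[0,0,0,-0.4,0,3.4,-1],[0,0,0,-0.4,0,3.4,-1],[0,0,0,-0.4,0,2.5,-1],[0,0,0,0,0,0.8,-1]]'
python3 - <<'E'
from h import *
print(pose()[:3,3]);a=cams.grab_frame('scene');crop(a,250,100,510,290,3,'sc4.png')
E
```

```text
clock: 14.47
eef_pos: [518.7, 273.8, 255.5]
tcp_rot: [-1.57, -0.01, -0.045]
contact_force: [0.9, -0.4, -1.3]
opening: 0.244
[518.68719086 273.83909486 255.45440208]
```

View pics/sc4.png

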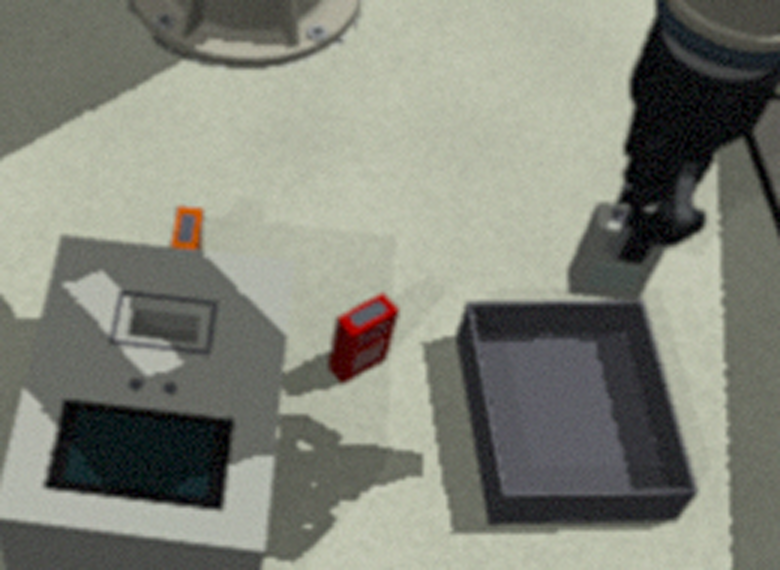

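Cartridge is in the gripper, slot is empty. Lowering it into the bin.

```bash
python3 -m crank '[[0,0,0,0,1.2,1,-1],[0,0,0,-0.1,1.9,0.8,-1],[0,0,0,0,2.1,0,-1],[0,0,0,0,2.1,0,-1],[0,0,0,0,2.1,0,-1],[0,0,0,0,2.1,0,-1],[0,0,0,0,2.1,0,-1],[0,0,0,0,1.7,0,-1],[0,0,0,0,1.0,0,-1],[0,0,0,0,0.5,0,-1]]'
```

```text
clock: 15.35
eef_pos: [523.0, 287.1, 76.5]
tcp_rot: [-1.571, -0.012, -0.05]
contact_force: [-0.9, 0.6, -1.1]
opening: 0.245
```

```bash
python3 -m crank '[[0,0,0,0,0.4,0,-1],[0,0,0,0,0.4,0,-1],[0,0,0,0,0.2,0,-1],[0,0,0,0,0,0,-1],[0,0,0,0,0,0,1],[0,0,0,0,0,0,1],[0,0,0,0,0,0,1],[0,0,0,0,0,0,1],[0,0,0,0,0,0,1],[0,0,0,0,-0.5,0,1]]'
```

```text
clock: 16.18
eef_pos: [525.3, 287.1, 73.4]
tcp_rot: [-1.569, -0.016, -0.051]
contact_force: [0.4, -1.2, -0.4]
opening: 0.999
```

```bash
python3 -m crank '[[0,0,0,0,-1,0,1],[0,0,0.3,0,-2,0,1],[0,0,0.3,0,-2.5,0,1],[0,0,0.3,0,-2.5,0,1],[0,0,0,0,-2.5,0,1],[0,0,0,0,-2.5,0,1],[0,0,0,0,-2.5,0,1],[0,0,0,0,-2,-0.5,1],[0,0,0,0,-1,-1,1],[0,0,0,0,0,-2,1]]'
python3 - <<'E'
from h import *
a=cams.grab_frame('scene');crop(a,350,180,490,290,5,'bin2.png')
E
```

```text
clock: 17.02
eef_pos: [521.9, 253.1, 275.7]
tcp_rot: [-1.566, -0.003, -0.048]
contact_force: [0.3, 0.4, -0.7]
opening: 1.002
```

View pics/bin2.png

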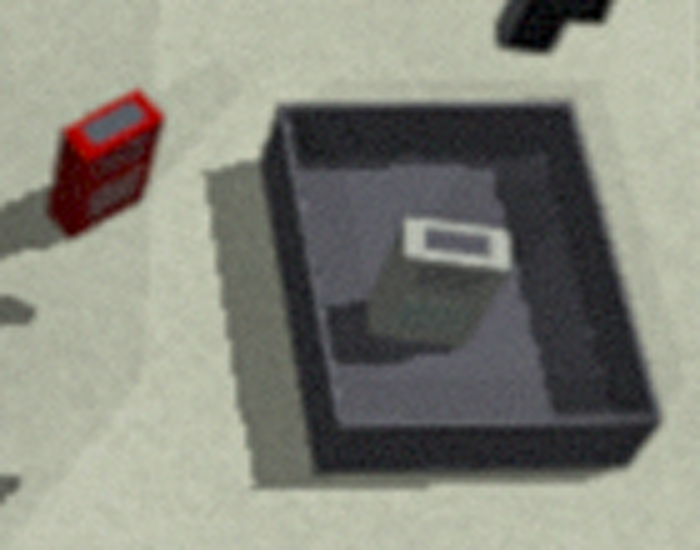

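```bash
python3 -m crank '[[0,0,0,-0.3,0,-3.8,1],[0,0,0,-0.3,0,-3.8,1],[0,0,0,-0.3,0,-3.8,1],[0,0,0,-0.3,0,-3.8,1],[0,0,0,-0.3,0,-3.8,1],[0,0,0,-0.3,0,-3.8,1],[0,0,0,-0.3,0,-3.8,1],[0,0,0,-0.3,0,-3.8,1],[0,0,0,-0.3,0,-3.8,1],[0,0,0,-0.3,0,-3.8,1]]'
```

```text
clock: 17.9
eef_pos: [465.0, -143.0, 274.5]
tcp_rot: [-1.568, -0.002, -0.042]
contact_force: [0.1, -0.3, -0.0]
opening: 0.999
```

```bash
python3 -m crank '[[0,0,0,-0.2,0,-3.4,1],[0,0,0,-0.2,0.5,-3.2,1],[0,0,0,-0.2,1.2,-3,1],[0,0,0,-0.2,1.5,-2.6,1],[0,0,0,-0.2,1.5,-2,1],[0,0,0,0,1.5,-0.6,1],[0,0,0,0,1.5,0,1],[0,0,0,0,1,0,1],[0,0,0,0,0.4,0,1],[0,0,0,0,0,0,1]]'
python3 - <<'E'
from h import *
T=pose();print(T[:3,3],r.sense()['tcp_rot']);np.save('T3.npy',T);a=cams.grab_frame('wrist');cv2.imwrite('pics/w3.png',a)
E
```

```text
clock: 18.73
eef_pos: [438.0, -307.5, 179.9]
tcp_rot: [-1.57, -0.001, -0.053]
contact_force: [-0.7, 0.4, 0.8]
opening: 1.0
[ 437.97572477 -307.51481961  179.8668358 ] [-1.57024130e+00 -1.11573860e-03 -5.31491334e-02]
```

View pics/w3.png

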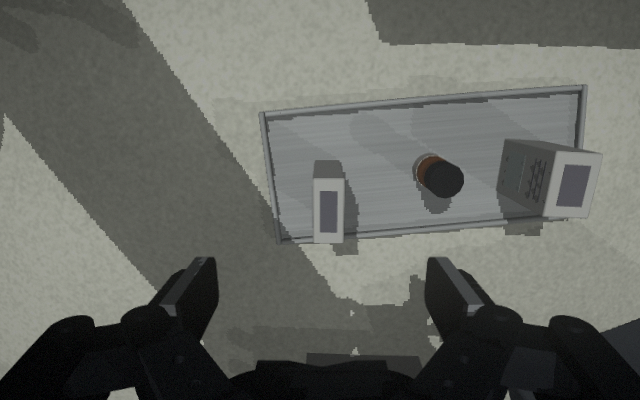

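Wrist view: thin cartridge top (314–344,178–243), vial (445,178), wide (575,183).

Run:
```python
from h import *
T=np.load('T3.npy');a=cv2.imread('pics/w3.png');crop(a,290,140,470,260,4,'w3c.png')
P=onz('wrist',[(314,178),(344,178),(343,242.5),(314.5,243)],79,T);print(P.round(1),P.mean(0).round(1))
print('vial',onz('wrist',[(446,178)],57,T).round())
print('ang',np.degrees(np.arctan2(P[0,0]-P[3,0],P[0,1]-P[3,1])),np.degrees(np.arctan2(P[1,0]-P[2,0],P[1,1]-P[2,1])))
```

```text
[[ 433.4 -287.3   79. ]
 [ 453.5 -288.4   79. ]
 [ 451.1 -335.    79. ]
 [ 431.  -334.3   79. ]] [ 442.3 -311.2   79. ]
vial [[ 530. -297.   57.]]
ang 2.9040963367280486 2.8366418509713855
```

View pics/w3c.png

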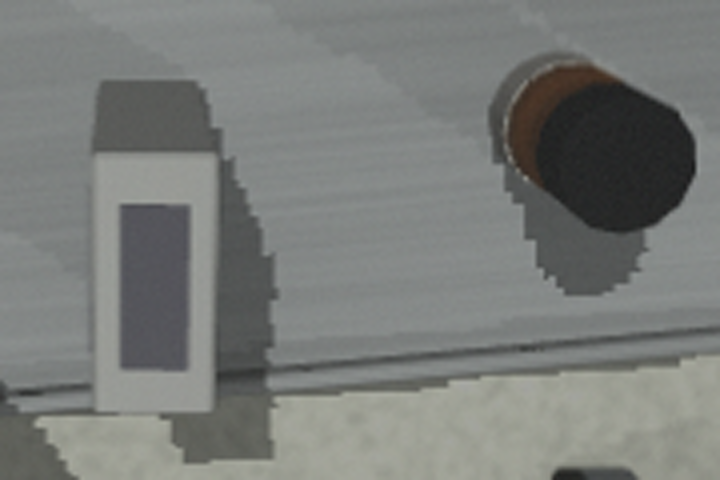

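```bash
python3 -m crank '[[0,0,0,0.3,0.5,-0.2,1],[0,0,0,0.2,1,-0.2,1],[0,0,0,0,1.5,0,1],[0,0,0,0,1.5,0,1],[0,0,0,0,1.5,0,1],[0,0,0,0,1.5,0,1],[0,0,0,0,1,0,1],[0,0,0,0,0.5,0,1],[0,0,0,0,0,0,1],[0,0,0,0,0,0,1]]'
python3 - <<'E'
from h import *
T=pose();print(T[:3,3],r.sense()['tcp_rot']);a=cams.grab_frame('wrist');cv2.imwrite('pics/w4.png',a)
E
```

```text
clock: 19.62
eef_pos: [450.0, -313.0, 88.9]
tcp_rot: [-1.576, -0.011, -0.047]
contact_force: [0.8, 0.4, -0.6]
opening: 0.999
[ 450.0232657  -312.95197271   88.90842051] [-1.57643582 -0.01121692 -0.04726545]
```

View pics/w4.png

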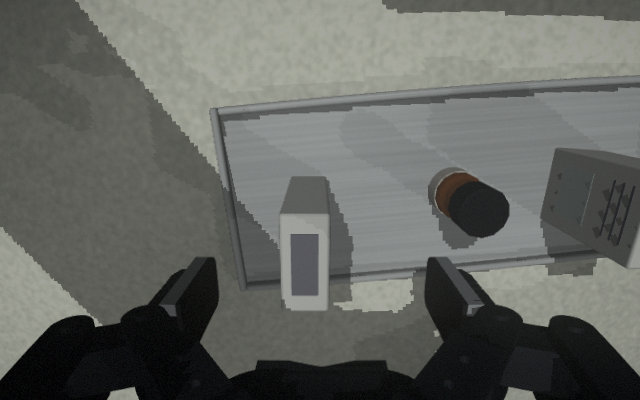

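```bash
python3 -m crank '[[0.3,0,0.6,-0.4,0,0.1,1],[0,0,0,-0.3,0.2,0.1,1],[0,0,0,0,0.5,0,1],[0,0,0,0,0.7,0,1],[0,0,0,0,0.6,0,1],[0,0,0,0,0.3,0,1],[0,0,0,0,0,0,1],[0,0,0,0,0,0,1],[0,0,0,0,0,0,1],[0,0,0,0,0,0,1]]'
```

```text
clock: 20.5
eef_pos: [443.6, -311.4, 65.8]
tcp_rot: [-1.573, -0.003, -0.048]
contact_force: [0.5, 0.0, -0.3]
opening: 0.999
```

```bash
python3 -m crank '[[0,0,0,-0.05,0.1,0,-1],[0,0,0,0,0,0,-1],[0,0,0,0,0,0,-1],[0,0,0,0,0,0,-1],[0,0,0,0,0,0,-1],[0,0,0,0,0,0,-1],[0,0,0,0,0,0,-1],[0,0,0,0,0,0,-1],[0,0,0,0,-0.5,0,-1],[0,0,0,0,-1,0,-1]]' 50
```

```text
clock: 21.33
eef_pos: [442.3, -310.8, 79.4]
tcp_rot: [-1.572, -0.001, -0.047]
contact_force: [0.2, 0.5, -0.6]
opening: 0.247
```

```bash
python3 -m crank '[[0,0,0,0,-1.5,0,-1],[0,0,0,0,-2,0,-1],[0,0,0,0,-2.5,0,-1],[0,0,0,0,-2.5,0,-1],[0,0,0,0,-2.5,0,-1],[0,0,0,0,-2.5,0,-1],[0,0,0,0.2,-2,0.5,-1],[0,0,0,0.5,-1,1.5,-1],[0,0,0,0.8,0,2.2,-1],[0,0,0,0.8,0,2.2,-1]]'
```

```text
clock: 22.17
eef_pos: [467.0, -248.9, 263.1]
tcp_rot: [-1.576, -0.006, -0.052]
contact_force: [0.6, -0.7, -1.5]
opening: 0.243
```

```bash
python3 -m crank '[[0,-0.3,0,0.8,0,2.9,-1],[0,-0.3,0,0.8,0,2.9,-1],[0,-0.3,0,0.8,0,2.9,-1],[0,0,0,0.8,0,2.9,-1],[0,0,0,0.8,0,2.9,-1],[0,0,0,0.8,0,2.9,-1],[0,0,0,0.6,0,2,-1],[0,0,0,0,0,0.6,-1],[0,0,0,0,0,0,-1],[0,0,0,0,0,0,-1]]'
python3 - <<'E'
from h import *
T=pose();print(r.sense());np.save('T5.npy',T);a=cams.grab_frame('wrist');cv2.imwrite('pics/w5.png',a)
E
```

```text
clock: 23.0
eef_pos: [531.0, -38.9, 273.1]
tcp_rot: [-1.577, -0.016, -0.034]
contact_force: [-0.4, 0.4, -0.7]
opening: 0.246
{'clock': 23.0, 'qpos': array([-0.07221149,  0.16996375,  1.80731002, -0.00650579,  1.14782871,
       -0.03595622]), 'qvel': array([ 0.00473105, -0.01283992,  0.00392132, -0.00565555,  0.00651664,
       -0.0040002 ]), 'joint_efforts': array([  1.0539338 , -47.68012762, -35.0103271 ,   0.09905665,
        -0.10988659,   0.12402863]), 'eef_pos': array([531.03742488, -38.8828033 , 273.0973109 ]), 'tcp_rot': array([-1.57736152, -0.0162567 , -0.03358039]), 'contact_force': array([-0.40675236,  0.37019239, -0.69554   ]), 'wrist_torque': array([0.02090897, 0.05049738, 0.03004681]), 'opening': 0.24595532498839887}
```

View pics/w5.png

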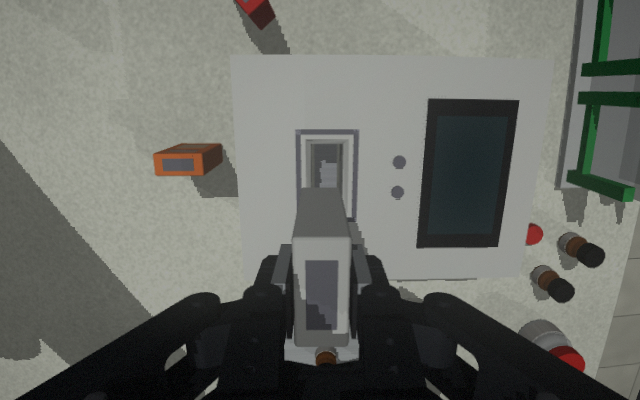

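Run:
```python
from h import *
T=np.load('T5.npy');a=cv2.imread('pics/w5.png');crop(a,250,110,400,260,4,'w5c.png')
crop(a,270,220,370,360,4,'w5d.png')
I=np.eye(4)
def ony(uv,y): 
    o,d=ray('wrist',uv,I);return o+d*((y-o[1])/d[:,1])[:,None]
print('top',ony([(294,240),(352,240),(349,345),(297,345)],-14).round(1))
print('bot',ony([(302,188),(344,188)],60).round(1))
print(onz('wrist',[(296,130),(358,130)],135,T).round(1))
```

```text
top [[-10.6 -14.   23.1]
 [ 10.  -14.   23.1]
 [ 10.1 -14.  -21.7]
 [-10.4 -14.  -21.7]]
bot [[-11.6  60.   23.4]
 [ 11.7  60.   23.4]]
[[515.1   9.2 135. ]
 [561.5   7.6 135. ]]
```

View pics/w5c.png

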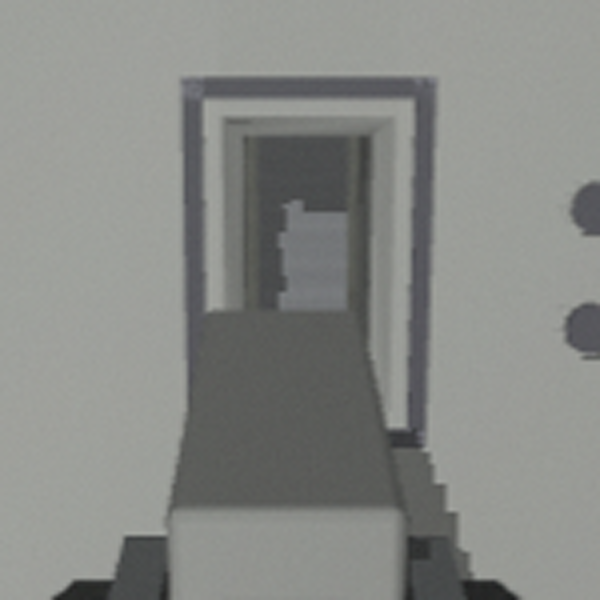

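View pics/w5d.png

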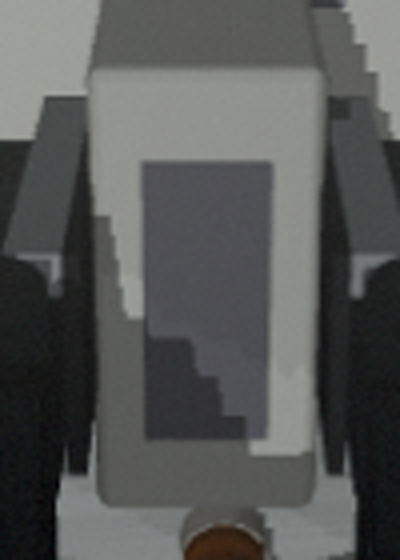

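```bash
python3 -m crank '[[0.4,0,0.4,0.3,0,0.4,-1],[0,0,0.5,0.3,0,0.4,-1],[0,0,0,0.15,0.5,0.25,-1],[0,0,0,0,1,0,-1],[0,0,0,0,1,0,-1],[0,0,0,0,1,0,-1],[0,0,0,0,1,0,-1],[0,0,0,0,0.5,0,-1],[0,0,0,0,0,0,-1],[0,0,0,0,0,0,-1]]'; python3 -c "
from h import *;s=r.sense();print(s['eef_pos'],s['tcp_rot'])"
```

```text
clock: 23.88
eef_pos: [537.1, -32.8, 215.7]
tcp_rot: [-1.571, 0.006, -0.04]
contact_force: [1.1, -0.3, -1.1]
opening: 0.251
[537.14990482 -32.83697114 215.71776792] [-1.57063859  0.00552957 -0.04012285]
```

```bash
python3 -m crank '[[0,-0.3,-0.3,0.15,0,0.3,-1],[0,0,0,0.05,0,0.15,-1],[0,0,0,0,0.3,0,-1],[0,0,0,0,0.2,0,-1],[0,0,0,0,0,0,-1],[0,0,0,0,0,0,-1],[0,0,0,0,0,0,-1],[0,0,0,0,0,0,-1],[0,0,0,0,0,0,-1],[0,0,0,0,0,0,-1]]'
python3 - <<'E'
from h import *
T=pose();s=r.sense();print(s['eef_pos'],s['tcp_rot']);a=cams.grab_frame('wrist');cv2.imwrite('pics/w6.png',a);crop(a,240,110,400,260,4,'w6c.png')
a=cams.grab_frame('side');crop(a,300,140,460,260,5,'sd6.png')
E
```

```text
clock: 24.72
eef_pos: [540.7, -27.8, 212.1]
tcp_rot: [-1.571, -0.004, -0.034]
contact_force: [-1.0, 0.1, -0.8]
opening: 0.252
[540.72247574 -27.77609864 212.12745404] [-1.57063385 -0.00366412 -0.03390626]
```

View pics/w6c.png

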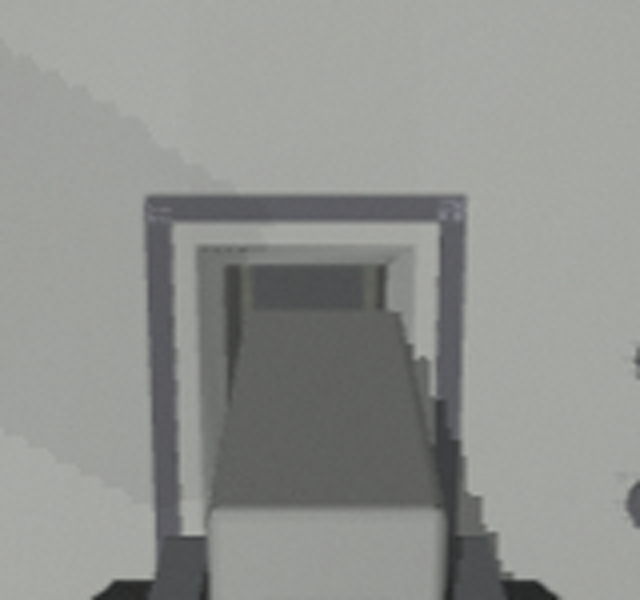

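View pics/sd6.png

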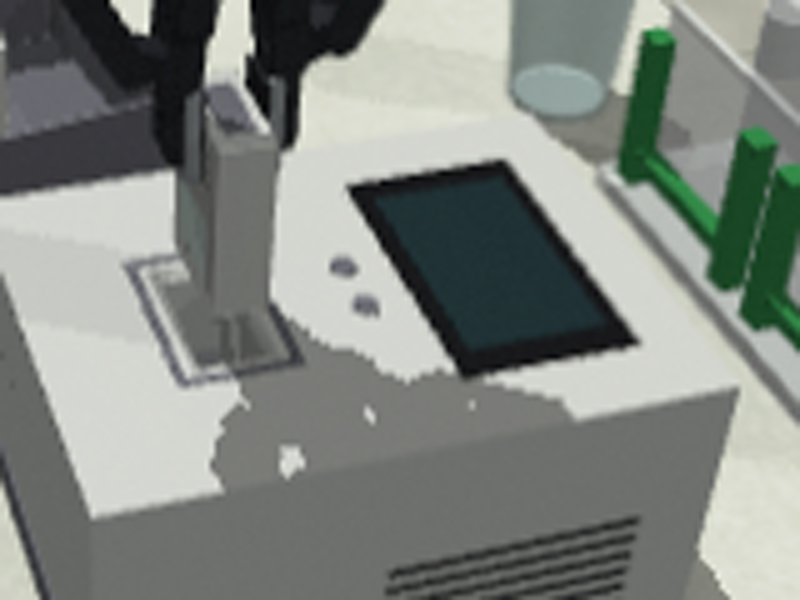

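Cartridge bottom edge centred at crop column 322, slot frame centre at 306: about 2.4 mm too far in +x. Correcting, then entering slowly.

```bash
python3 -m crank '[[0,0,0.1,-0.22,0,0,-1],[0,0,0,0,0.1,0,-1],[0,0,0,0,0.2,0,-1],[0,0,0,0,0.2,0,-1],[0,0,0,0,0.2,0,-1],[0,0,0,0,0.1,0,-1],[0,0,0,0,0,0,-1],[0,0,0,0,0,0,-1],[0,0,0,0,0,0,-1],[0,0,0,0,0,0,-1]]'
```

```text
clock: 25.65
eef_pos: [538.1, -27.8, 202.9]
tcp_rot: [-1.571, -0.001, -0.034]
contact_force: [-0.5, -0.2, -0.9]
opening: 0.249
```

```bash
python3 -m crank '[[0,0,0,0,0.2,-0.03,-1],[0,0,0,0,0.2,0,-1],[0,0,0,0,0.2,0,-1],[0,0,0,0,0.2,0,-1],[0,0,0,0,0.2,0,-1],[0,0,0,0,0.2,0,-1],[0,0,0,0,0.2,0,-1],[0,0,0,0,0.1,0,-1],[0,0,0,0,0,0,-1],[0,0,0,0,0,0,-1]]'
```

```text
clock: 26.48
eef_pos: [538.1, -28.1, 186.1]
tcp_rot: [-1.571, -0.001, -0.034]
contact_force: [-0.5, 0.9, -0.8]
opening: 0.251
```

```bash
python3 -m crank '[[0,0,0,0,0.3,0,-1],[0,0,0,0,0.3,0,-1],[0,0,0,0,0.3,0,-1],[0,0,0,0,0.3,0,-1],[0,0,0,0,0.3,0,-1],[0,0,0,0,0.3,0,-1],[0,0,0,0,0.2,0,-1],[0,0,0,0,0.1,0,-1],[0,0,0,0,0,0,-1],[0,0,0,0,0,0,-1]]'
```

```text
clock: 27.32
eef_pos: [538.0, -28.1, 162.6]
tcp_rot: [-1.571, -0.001, -0.034]
contact_force: [-0.1, 1.0, -1.3]
opening: 0.247
```

```bash
python3 -m crank '[[0,0,0,0,0.1,0,-1],[0,0,0,0,0.1,0,-1],[0,0,0,0,0.1,0,-1],[0,0,0,0,0.1,0,-1],[0,0,0,0,0.1,0,-1],[0,0,0,0,0,0,-1],[0,0,0,0,0,0,-1],[0,0,0,0,0,0,-1],[0,0,0,0,0,0,-1],[0,0,0,0,0,0,-1]]'
```

```text
clock: 28.15
eef_pos: [538.4, -28.1, 157.6]
tcp_rot: [-1.571, -0.002, -0.034]
contact_force: [1.1, 0.4, -1.1]
opening: 0.246
```

```bash
python3 -m crank '[[0,0,0,0,0.1,0,-1],[0,0,0,0,0,0,-1],[0,0,0,0,0,0,1],[0,0,0,0,0,0,1],[0,0,0,0,0,0,1],[0,0,0,0,0,0,1],[0,0,0,0,0,0,1],[0,0,0,0,-1,0,1],[0,0,0,0,-1.5,0,1],[0,0,0,0,-1.5,0,1]]'
python3 - <<'E'
from h import *
T=pose();print(r.sense()['eef_pos']);a=cams.grab_frame('wrist');cv2.imwrite('pics/w7.png',a)
a=cams.grab_frame('side');crop(a,300,140,460,260,5,'sd7.png')
E
```

```text
clock: 28.98
eef_pos: [536.7, -28.0, 196.3]
tcp_rot: [-1.571, 0.003, -0.034]
contact_force: [-0.4, 0.2, 0.2]
opening: 0.999
[536.68007216 -27.98195779 196.2795519 ]
```

View pics/w7.png

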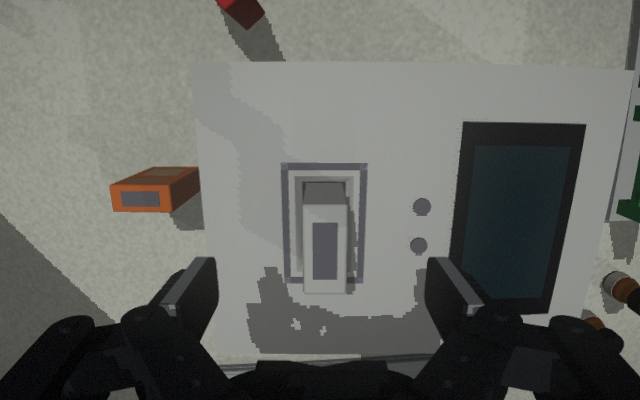

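View pics/sd7.png

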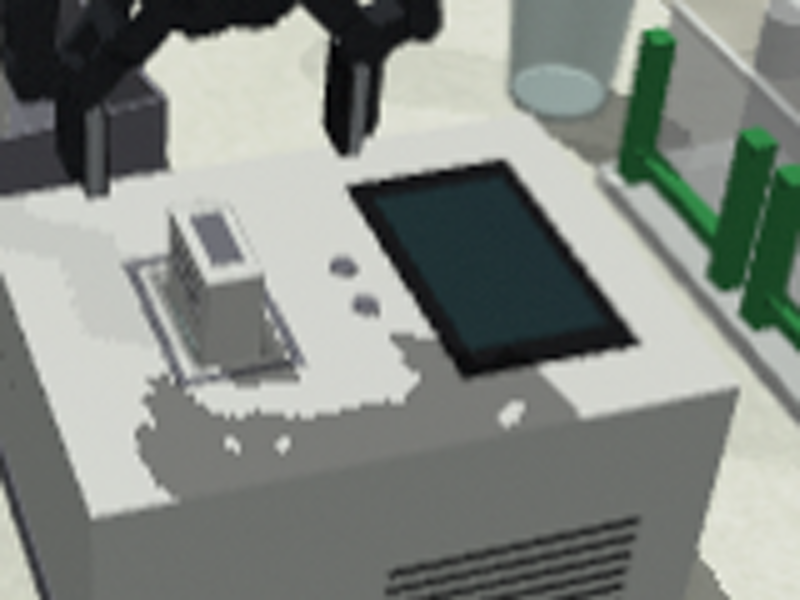

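The new cartridge stands free in the bay at the same height as the popped one. Shutting the gripper and descending for the push.

```bash
python3 -m crank '[[0,0,0,0.15,0,0,-1],[0,0,0,0,0,0,-1],[0,0,0,0,0,0,-1],[0,0,0,0,0,0,-1],[0,0,0,0,0,0,-1],[0,0,0,0,0.2,0,-1],[0,0,0,0,0.3,0,-1],[0,0,0,0,0.3,0,-1],[0,0,0,0,0.2,0,-1],[0,0,0,0,0,0,-1]]' 30
```

```text
clock: 29.92
eef_pos: [538.8, -28.1, 184.9]
tcp_rot: [-1.571, 0.001, -0.034]
contact_force: [-0.6, 0.1, 0.5]
opening: 0.001
```

```bash
python3 -m crank '[[0,0,0,-0.05,0.1,0,-1],[0,0,0,0,0.1,0,-1],[0,0,0,0,0.1,0,-1],[0,0,0,0,0.1,0,-1],[0,0,0,0,0.1,0,-1],[0,0,0,0,0.1,0,-1],[0,0,0,0,0.1,0,-1],[0,0,0,0,0.1,0,-1],[0,0,0,0,0.1,0,-1],[0,0,0,0,0.1,0,-1]]'
```

```text
clock: 30.75
eef_pos: [539.2, -28.1, 175.3]
tcp_rot: [-1.571, -0.001, -0.034]
contact_force: [-0.9, -0.4, 3.1]
opening: -0.003
```

```bash
python3 -m crank '[[0,0,0,-0.1,0.12,0,-1],[0,0,0,0,0.12,0,-1],[0,0,0,0,0.12,0,-1],[0,0,0,0,0.12,0,-1],[0,0,0,0,0.12,0,-1],[0,0,0,0,0.12,0,-1],[0,0,0,0,0.12,0,-1],[0,0,0,0,0.12,0,-1],[0,0,0,0,0.12,0,-1],[0,0,0,0,0.1,0,-1]]'
```

```text
clock: 31.58
eef_pos: [538.5, -28.1, 162.7]
tcp_rot: [-1.571, -0.002, -0.034]
contact_force: [-1.4, -0.5, 4.6]
opening: 0.001
```

```bash
python3 -m crank '[[0,0,0,-0.1,0.1,0,-1],[0,0,0,0,0.1,0,-1],[0,0,0,0,0.1,0,-1],[0,0,0,0,0.1,0,-1],[0,0,0,0,0.1,0,-1],[0,0,0,0,0.1,0,-1],[0,0,0,0,0.1,0,-1],[0,0,0,0,0.1,0,-1],[0,0,0,0,0.1,0,-1],[0,0,0,0,0,0,-1]]'
```

```text
clock: 32.42
eef_pos: [538.2, -28.1, 153.2]
tcp_rot: [-1.571, -0.004, -0.034]
contact_force: [-0.0, 0.6, 4.5]
opening: -0.001
```

```bash
python3 -m crank '[[0,0,0,-0.05,0,0,-1],[0,0,0,0,0,0,-1],[0,0,0,0,0.06,0,-1],[0,0,0,0,0.06,0,-1],[0,0,0,0,0.06,0,-1],[0,0,0,0,0.06,0,-1],[0,0,0,0,0.06,0,-1],[0,0,0,0,0.06,0,-1],[0,0,0,0,0,0,-1],[0,0,0,0,0,0,-1]]'
```

```text
clock: 33.25
eef_pos: [538.2, -28.1, 149.6]
tcp_rot: [-1.571, -0.005, -0.034]
contact_force: [-1.0, -0.2, 5.8]
opening: -0.003
```

```bash
python3 -m crank '[[0,0,0,0,0,0,-1],[0,0,0,0,0,0,-1],[0,0,0,0,0,0,-1],[0,0,0,0,0,0,-1],[0,0,0,0,0.05,0,-1],[0,0,0,0,0.05,0,-1],[0,0,0,0,0.05,0,-1],[0,0,0,0,0.05,0,-1],[0,0,0,0,0.06,0,-1],[0,0,0,0,0.06,0,-1]]'
```

```text
clock: 34.08
eef_pos: [539.3, -28.1, 148.2]
tcp_rot: [-1.571, -0.007, -0.034]
contact_force: [-3.7, -0.1, 12.1]
opening: 0.005
```

Same depth and force as at the first release (148.4 mm, 13 N). Backing off.

```bash
python3 -m crank '[[0,0,0,0,-0.1,0,-1],[0,0,0,0,-0.2,0,-1],[0,0,0,0,-0.3,0,-1],[0,0,0,0,-0.5,0,-1],[0,0,0,0,-1,0,-1],[0,0,0,0,-1.5,0,-1],[0,0,0,0,-1.5,0,-1],[0,0,0,0,-1.5,0,-1],[0,0,0,0,-1.5,0,-1],[0,0,0,0,-1,0,-1]]'
python3 - <<'E'
from h import *
a=cams.grab_frame('side');cv2.imwrite('pics/side8.png',a);crop(a,300,140,460,260,5,'sd8.png')
a=cams.grab_frame('scene');cv2.imwrite('pics/scene8.png',a)
E
```

```text
clock: 34.92
eef_pos: [534.9, -27.9, 241.7]
tcp_rot: [-1.571, 0.003, -0.034]
contact_force: [-0.5, -0.1, 0.6]
opening: 0.001
```

View pics/sd8.png

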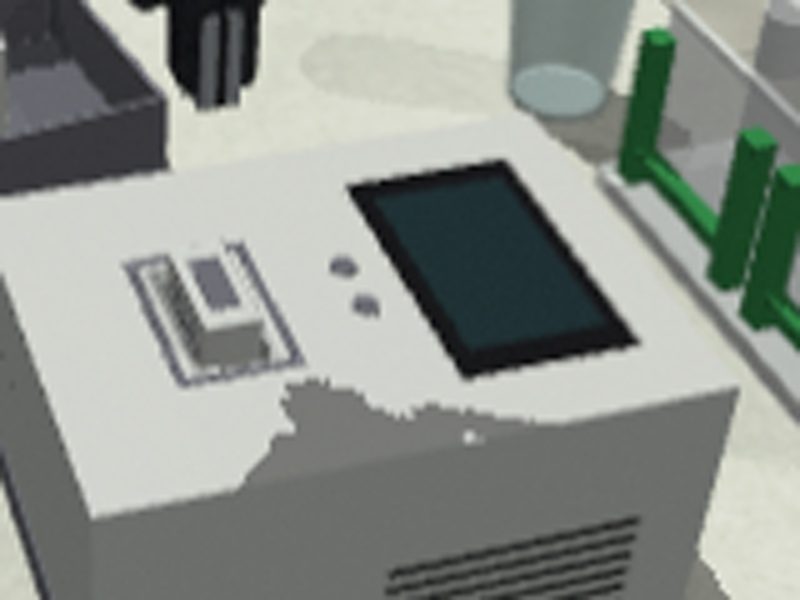

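View pics/scene8.png

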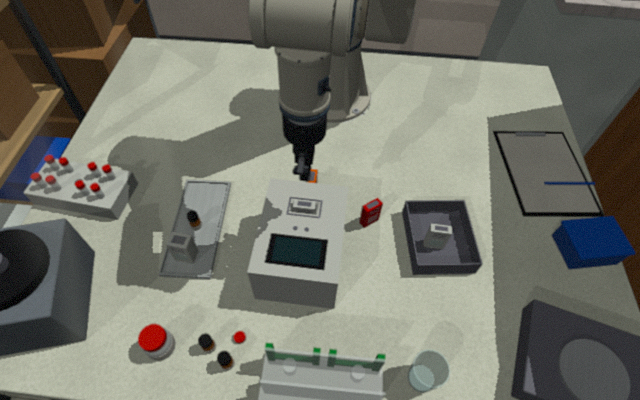

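The cartridge is held low by the catch at crop (215,300), the same as at the start. The spent one stands in the bin (437,235). Vial and wide cartridge are unmoved. One still call to settle, a last look, then I hand it in.

```bash
python3 -m crank '[[0,0,0,0,0,0,-1],[0,0,0,0,0,0,-1],[0,0,0,0,0,0,-1],[0,0,0,0,0,0,-1],[0,0,0,0,0,0,-1],[0,0,0,0,0,0,-1],[0,0,0,0,0,0,-1],[0,0,0,0,0,0,-1],[0,0,0,0,0,0,-1],[0,0,0,0,0,0,-1]]'
python3 - <<'E'
from h import *
a=cams.grab_frame('side').astype(int);b=cv2.imread('pics/side8.png').astype(int);c=cv2.imread('pics/side0.png').astype(int)
print('slot change',abs(a-b)[185:220,325:362].mean(), 'vs start',abs(a-c)[185:220,325:362].mean(),'vial/wide vs start',abs(a-c)[320:380,385:470].mean())
print(order.sign_off())
E
```

```text
clock: 35.85
eef_pos: [533.2, -27.8, 237.4]
tcp_rot: [-1.57, 0.008, -0.034]
contact_force: [-0.2, 0.4, 0.6]
opening: 0.001
slot change 1.2334620334620334 vs start 5.051737451737452 vial/wide vs start 35.96843137254902
the job is handed in; nothing more can be done
None
```

The cartridge change is done and handed in at about 36 s.

- **Spent cartridge:** I pushed it to the stop, reading about 13 N at the end. It popped up by itself, and I lifted it out; it now stands in the grey bin.
- **New cartridge:** I took the 22 mm one from the tray and stood it in the bay without resistance. I pushed it to the same depth, reading about 12 N, and let go.

**Last checks:**
- **Bay:** The new cartridge is held low by the catch, as the spent one was at the start. It was still held after a further still period of about 0.8 s.
- **Robot:** The gripper was about 75 mm clear of the cartridge and touching nothing.
- **Tray and look-alikes:** In the final overhead picture the vial, the wide cartridge and the red look-alike are at the same pixels as before. The orange one was partly behind the gripper in that picture, but the robot never went near it.

**One disagreement:** a plain pixel difference of the vial and wide cartridge area against the start came out high, at 36 grey levels. I put this down to the arm's shadow now falling on the tray. I did not check it beyond comparing their positions in the overhead picture.

Forces were read only at the end of each move, so brief peaks in between were not seen.

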